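# Put the spare capacitor away in the rotary parts box

### The arm

A 6-joint arm with a two-finger parallel gripper is mounted at the origin on the work surface. World frame = base frame: x ahead of the robot, y to its left, z up, the work surface at z = 0. Lengths are in m, angles in rad, forces in N, time in s.
With the tool pointing down it reaches from about 0.425 to 0.95 m from the base axis. Payload 3.5 kg.
Tool frame: the origin (TCP) lies midway between the tips of the shut fingers; the grasp point (between the pads) lies ctrl.hold_point_z behind it (ctrl.hold_point_z is the distance from the TCP to the grasp point, in m); z points along the fingers, x is the direction in which the jaws open and shut, and the axes are right-handed (so a half turn about z gives the same grasp; the last joint's range is limited). The gripper opens to 85 mm and grips with 20 to 120 N. Pads are 22 mm wide; open, the fingers measure 114 mm over their backs; the gripper's body (76 mm by 85 mm) begins 54 mm behind the grasp point. The pads swing forward as they close: fully open they stand 13 mm farther back than shut.
Start: joints at [-1.342, 0.286, 1.577, -0, 1.279, -0.15], TCP at [0.25, -0.627, 0.231] pointing down, gripper open.
Joint ranges: [-2.77, 2.77], [-0.9, 2.22], [0.21, 2.48], [-1.53, 4.67], [0.24, 2.81], [-2.84, 2.84]. Speed limits (rad/s): [2.79, 2.79, 3.14, 3.14, 3.14, 3.14].

### API

Orientations are given as a unit quaternion [x, y, z, w].
In Python, from plant import ctrl gives the robot as it stands.
- The arm moves only by the tool step_arm, never from a script. Its arguments are lists of equal length, an entry for each row: "gripper": the gripper's target within -1 to 1 (shut at 1, half-way at 0, fully open at -1); "linear": the shift along the tool's x, y, z in m, a list of three; "delta_rot": the turn, a rotation vector about the tool's x, y, z in degrees, a list of three. A call has 1 to 20 rows; each row is the pose to reach, as a shift and turn from the pose commanded when the call began, along the tool's axes at that moment; what a row does not reach only later rows make up. A row lasts 1/8 s, in which the tool goes at most 62.5 mm and 10.7 degrees, less where a joint would pass 70% of its speed; a pose out of reach is approached as far as the arm can. A call with a gripper value outside its range is refused whole. The fingers move at their own pace and stop on an object; "grip_force" is the grip in N (left out, the last holds). Time passes only in rows, so rows that repeat a pose let the fingers close. It gives the time, the measured TCP pose, the force and the opening at its end, in the units of the state.
- ctrl.get_state(): the state, without advancing time (a new reading comes with each control period).
- ctrl.read_camera(name): name is "scene" or "top"; returns a dict with "frame" (480x640x3 uint8, red, green, blue), "fx", "fy", "cx", "cy" (pixels), "view" (4x4, takes a point from world to camera coordinates). Camera axes: x right, y down, z forward; pixel columns grow to the right and rows downward; lengths in m; the calibration is good to about 2 mm. A picture is of the moment at which its call begins. There is no depth.
- ctrl.sign_off(): hands the job in, once; it reports no verdict.
The state is a dict: "time": time; "qpos": joint angles; "dq": joint speeds; "joint_efforts": joint torques, N m; "eef_pos": TCP position; "tcp_rot": TCP orientation; "contact_force": force on the tool from outside, world axes, zero at the start; "wrist_torque": the same for the moment, N m; "opening": opening from 0.0 (shut) to 1.0 (fully open).
Only numpy, scipy, OpenCV 4.12 (cv2) and the standard library are available. Lean on these libraries where they do the work, as an engineer would, in place of code of your own. Each camera call takes 0.05 s, during which the arm holds its last target. There are 200 camera calls.

### The job

Put the loose blue capacitor away in the round rotary parts box: turn the clear lid until the lid's opening is squarely over the compartment that holds the blue capacitors, lower the capacitor in through it (do not let it fall from high above the lid), then turn the lid until the opening is squarely over the solid black sector, so that the box is closed. Do not strike the amplifier module, and leave the bottle, the solder spool, the amber jar and the brass foot standing where they are.

Things in the scene. Friction and masses are not known exactly. Their poses are not given: they have to be found in the camera images.
- box: White rotary parts box, fixed: 220 mm across, 62 high, wall 4, floor 5 thick. Origin: centre of its underside. 3 mm dividers make six 60-degree sectors centred at 0, 60, 120, 180, 240, 300 degrees counter-clockwise from its x axis. 0 is solid black up to the lid (closed position); the others are compartments 24 to 106 mm from the axis. 120, 180, 240 hold blue, black, yellow stock in any order
- lid (a joint): Angle of the clear lid (218 mm across, 62 to 65 mm above the bench) about the box's axis, rad, counter-clockwise from above; turns endlessly, stiff friction (0.13 N m), stays where left. Its opening lies at this box angle; 0: squarely over the black sector. Opening: orange border, 44 degrees wide, 38 to 102 mm from the axis (52 mm wide half-way). A grey hub 32 mm across stands 6 mm above the lid
- lid_opening (a point): Middle of the lid's opening, on the lid's top face (65 mm above the bench), 68 mm from the axis
- lid_rib (a point): Middle of the orange grip rib on the lid, opposite the opening, 74 mm from the axis: an upright radial fin 44 mm long (52 to 96 mm from the axis), 8 mm thick, standing 18 mm above the lid's top face (65 to 83 mm above the bench); this point is 74 mm above the bench. Push its flat side sideways to turn the lid
- box_closed (a point): Middle of the top of the solid black sector of the box, 68 mm from the axis, 62 mm above the bench: the opening belongs over it when the box is closed
- comp_blue (a point): Middle of the floor of the compartment that holds the blue capacitors (two, lying side by side, packed fixed, 18 mm high), 68 mm from the axis, 5 mm above the bench
- comp_rubber (a point): Middle of the floor of the compartment with three black rubber feet, 68 mm from the axis
- comp_yellow (a point): Middle of the floor of the compartment with two yellow film capacitors, 68 mm from the axis
- capacitor_mid (a point): Centre of the loose blue capacitor, a cylinder 18 mm across and 32 mm high with a white stripe, 15 g, standing upright on the bench (two short pins on top, 4 mm high)
- amp: Amplifier power-supply module, fixed: plate 130 mm (its x) by 150 mm (its y). Origin: on the bench, 55 mm before the middle of the plate's near (-x) edge, amid the row of loose things; the plate spans x = +55 to +185, y = -75 to +75 mm. Board 19 mm high, copper ring transformer up to 48, two black capacitors up to 53; finned heat sink 81 mm high at x = +150 to +182 mm
- foot_mid (a point): Centre of a loose brass equipment foot, 34 mm across, 22 mm high, standing on the bench; leave it alone
- spool_mid (a point): Centre of a spool of solder standing on its flange, 54 mm across, 40 mm high; leave it alone
- jar_mid (a point): Centre of a jar of flux, amber glass with a black lid, 44 mm across, 54 mm high, standing on the bench; leave it alone
- bottle_mid (a point): Point on the axis of a white cleaner bottle with yellow label and blue top, 60 mm across, 165 mm high, 80 mm above its base, standing close to the box; leave it alone

How it is judged:
By the outcome, as a careful person would: the job done as asked, in the order asked, and still so for the second after the job is handed in, with the robot touching nothing.
It also fails if it takes over 72 s, if anything falls off the work surface, if the arm or the gripper's body presses on something with over 40 N, if the wrist force passes 120 N, or if a joint passes its speed limit or range.

## Working session

There is one attempt and no reset: what is moved stays moved. The work goes in short steps, Python scripts to look and compute and a tool call to move; the robot and the scene stay as the last step left them, time stands still between calls to the robot, and variables do not carry over. Pictures are saved under pics/ and viewed, on a budget of 10 in all, crops included, one or two more only if the job needs it, and the job is handed in when it is done.

Besides the shell and the picture viewer there is one more tool, called after "Request:" as name(argument=value, ...), one argument or row to a line, values as JSON. step_arm: Moves the arm, as the interface text tells. Its arguments: {"type":"object","properties":{"gripper":{"type":"array"},"linear":{"type":"array"},"delta_rot":{"type":"array"},"grip_force":{"type":"number"}},"required":["gripper","linear","delta_rot"]}

```bash
mkdir -p pics; ls; cat > h.py <<'E'
import sys; sys.path.insert(0,'.')
from plant import ctrl
import numpy as np, cv2
def shot(n,f=None):
    c=ctrl.read_camera(n)
    if f: cv2.imwrite('pics/'+f,c['frame'][:,:,::-1])
    return c
def ray(c,u,v,z):
    V=np.array(c['view']);R,t=V[:3,:3],V[:3,3]
    o=-R.T@t; d=R.T@np.array([(u-c['cx'])/c['fx'],(v-c['cy'])/c['fy'],1])
    return o+d*(z-o[2])/d[2]
def proj(c,p):
    q=np.array(c['view'])@np.append(p,1); return np.array([c['fx']*q[0]/q[2]+c['cx'],c['fy']*q[1]/q[2]+c['cy']])
E
python3 - <<'E'
from h import *
a=shot('top','top0.png');b=shot('scene','scene0.png')
print(ctrl.hold_point_z,ctrl.get_state())
for c in(a,b): print(c['fx'],c['cx'],c['cy'],np.round(c['view'],3).tolist())
E
```

```text
pics
0.0187 {'time': 0.1, 'qpos': array([-1.34204033e+00,  2.87144630e-01,  1.57801694e+00, -1.05577203e-05,
        1.27860545e+00, -1.50009379e-01]), 'dq': array([ 0.00056278, -0.00132826, -0.00133382, -0.00147542, -0.00050947,
        0.00018188]), 'joint_efforts': array([ 5.69871681e-04, -4.07298088e+01, -2.93700027e+01, -1.46652364e-04,
        3.38814141e-03,  9.22303684e-06]), 'eef_pos': array([ 0.24948124, -0.62656889,  0.23004785]), 'tcp_rot': array([ 8.27579256e-01, -5.61347836e-01, -8.01848828e-04, -7.34186548e-04]), 'contact_force': array([ 0.13160009, -0.87171808,  1.00672397]), 'wrist_torque': array([-0.00621186,  0.00341071, -0.01967019]), 'opening': 1.0039496305451674}
436.62802324765914 313.920075152687 244.17770589987785 [[0.021, -1.0, -0.015, 0.005], [-0.999, -0.02, -0.04, 0.59], [0.04, 0.016, -0.999, 0.826], [0.0, 0.0, 0.0, 1.0]]
454.31130372019055 317.01352931109847 243.98782643256604 [[-0.881, 0.473, 0.011, 0.525], [0.383, 0.727, -0.569, -0.192], [-0.278, -0.497, -0.822, 0.972], [0.0, 0.0, 0.0, 1.0]]
```

View pics/top0.png

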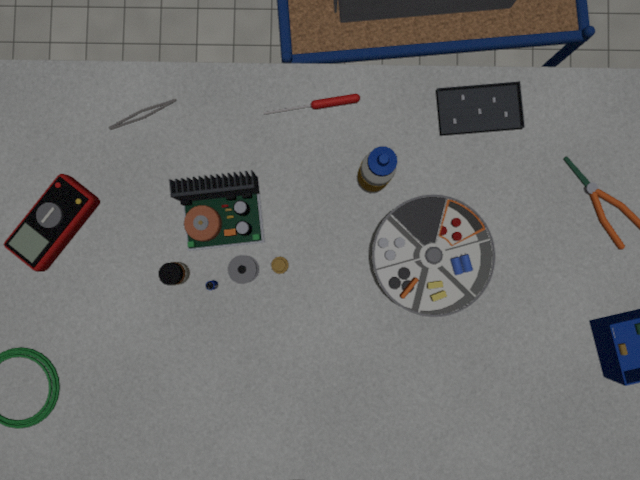

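View pics/scene0.png

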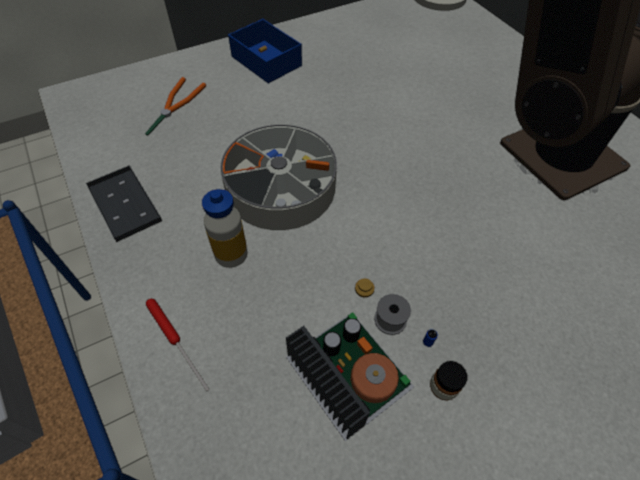

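The top view shows the box at (433,255). The opening is over the red sector at (461,220), the black sector is at (415,215), blue stock is at (461,264) and the rib is at (410,288). The loose capacitor at (212,285) stands between the jar (173,273) and the spool (242,269). Next I'll measure these.

```bash
cat > m.py <<'E'
from h import *
def comps(c,lo,hi,box,amin=15):
    x0,y0,x1,y1=box; h=cv2.cvtColor(c['frame'],cv2.COLOR_RGB2HSV)
    m=np.zeros(h.shape[:2],np.uint8); m[y0:y1,x0:x1]=cv2.inRange(h,lo,hi)[y0:y1,x0:x1]
    n,l,s,ce=cv2.connectedComponentsWithStats(m)
    return [(s[i,4],ce[i].round(1).tolist(),s[i,:4].tolist()) for i in range(1,n) if s[i,4]>=amin],l
E
python3 - <<'E'
from m import *
a=shot('top');b=shot('scene')
print('cap',comps(a,(100,100,30),(130,255,255),(190,265,230,305),5)[0])
print('cap scene',comps(b,(100,80,20),(130,255,255),(410,320,450,355),5)[0])
bl=comps(a,(100,100,30),(130,255,255),(440,245,490,285))[0];print('blue',bl)
orr=comps(a,(5,150,80),(18,255,255),(365,190,500,320))[0];print('or',orr)
print('orscene',comps(b,(5,150,80),(18,255,255),(215,120,340,210))[0])
g=cv2.cvtColor(a['frame'],cv2.COLOR_RGB2GRAY)
h=cv2.HoughCircles(cv2.medianBlur(g,3)[180:330,350:510],cv2.HOUGH_GRADIENT,1,50,param1=80,param2=15,minRadius=54,maxRadius=70);print('circ',h)
d=(cv2.GaussianBlur(g,(3,3),0)<75).astype(np.uint8);d[:190]=0;d[250:]=0;d[:,:385]=0;d[:,445:]=0
M=cv2.moments(d,True);print('black',M['m00'],M['m10']/M['m00'],M['m01']/M['m00'])
cv2.imwrite('pics/c1.png',np.hstack([cv2.resize(a['frame'][230:320,145:305,::-1],None,fx=2.5,fy=2.5,interpolation=2),cv2.resize(a['frame'][145:325,360:510,::-1],None,fx=2.5,fy=2.5,interpolation=2)[:225]]) if 0 else cv2.resize(a['frame'][135:325,345:505,::-1],None,fx=3.1,fy=3.1,interpolation=2))
cv2.imwrite('pics/c2.png',np.vstack([cv2.resize(a['frame'][235:305,145:305,::-1],None,fx=4,fy=4,interpolation=2),cv2.resize(b['frame'][325:405,350:510,::-1],None,fx=4,fy=4,interpolation=2)[:300]]))
E
```

```text
cap [(np.int32(40), [212.3, 284.0], [206, 281, 11, 9])]
cap scene [(np.int32(124), [429.0, 339.2], [423, 330, 14, 17])]
blue [(np.int32(292), [461.1, 264.1], [451, 255, 21, 19])]
or [(np.int32(108), [467.3, 214.8], [445, 200, 40, 35]), (np.int32(15), [440.6, 230.5], [439, 226, 4, 11]), (np.int32(96), [408.9, 287.7], [401, 278, 17, 20])]
orscene [(np.int32(141), [238.1, 157.1], [223, 142, 41, 31]), (np.int32(66), [317.8, 162.2], [307, 160, 22, 6])]
circ [[[ 84.5  75.5  60.9]
  [ 57.5 144.5  61.5]
  [ 96.5   2.5  60.5]]]
black 1665.0 421.4342342342342 217.55675675675676
```

View pics/c1.png

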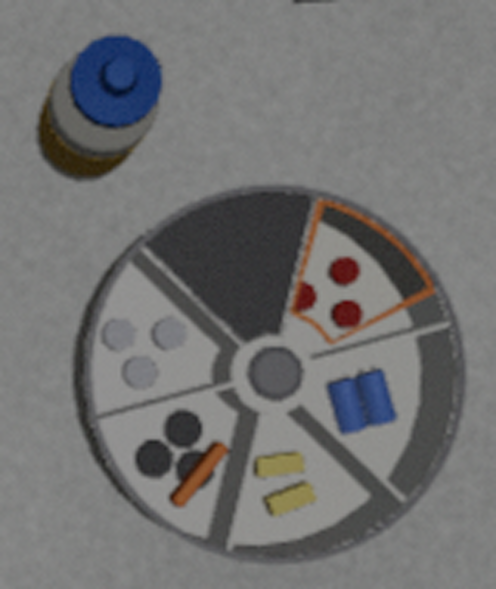

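View pics/c2.png

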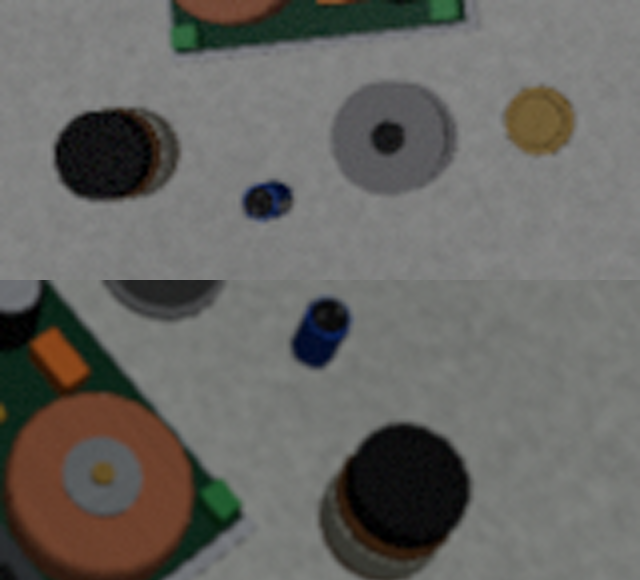

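c1 shows the hub at (433.7,255.3) px and all six divider ends. c2 shows the cap top at (210.7,285.5) in top and (432,334) in scene, the jar lid at (171,274) and the spool at (242.5,269).

```bash
python3 - <<'E'
from m import *
a=shot('top');b=shot('scene')
P=lambda x,y:(345+x/3.1,135+y/3.1)
hub=ray(a,*P(275,373),.071);print('hub',hub)
x=[];
for k,(u,v) in enumerate([(145,243),(97,415),(228,548),(403,498),(447,325),(320,200)]):
    p=ray(a,*P(u,v),.062)-hub; an=np.degrees(np.arctan2(p[1],p[0]));x.append((an-30-60*k+180)%360-180);print(an,np.hypot(*p[:2]))
print('box yaw',np.mean(x))
for n,u,v in[('rib top',408.9,287.7)]:
    p=ray(a,u,v,.080);print(n,p,np.degrees(np.arctan2(*(p-hub)[[1,0]])),np.hypot(*(p-hub)[:2]))
for u,v in[(318,200),(433,290),(296,312),(332,342)]:
    p=ray(a,*P(u,v),.065)-hub;print('open',np.degrees(np.arctan2(p[1],p[0])),np.hypot(*p[:2]))
print('cap',ray(a,210.7,285.5,.032),ray(b,432,334.2,.032))
print('jar',ray(a,171,273.7,.054),'spool',ray(a,242.5,269.2,.04),'foot',ray(a,280.2,265,.022))
print('bottle top',ray(a,*P(116,78),.150),'scene hub',ray(b,279,163,.071))
print('amp corners',ray(a,145+475/4,235+22/4,.0),ray(a,145+172/4,235+52/4,0.0))
E
```

```text
hub [ 0.57153835 -0.19740618  0.071     ]
44.787122655653455 0.1047296486433262
104.68099583570289 0.1035660448872271
166.8249565570767 0.10397587434715753
-132.61798931866176 0.10388891129833337
-73.50092449177944 0.10554447972413254
-15.143259296673508 0.10499907117718509
box yaw 15.838483656886396
rib top [ 0.51380642 -0.15237851  0.08      ] 142.04776560922537 0.07321520699198876
open -14.13528766593299 0.10403668271382815
open -61.51618355540309 0.10458447242324416
open -20.470219314684076 0.038009465648323804
open -61.31773899284128 0.03890560613558651
cap [0.50734487 0.20799281 0.032     ] [0.50900682 0.21116587 0.032     ]
jar [0.52859019 0.27592589 0.054     ] spool [0.53923173 0.14767599 0.04      ] foot [0.54829265 0.07948723 0.022     ]
bottle top [ 0.72163927 -0.09327762  0.15      ] scene hub [ 0.57461413 -0.19233731  0.071     ]
amp corners [0.59515921 0.11477867 0.        ] [0.57754849 0.26274659 0.        ]
```

```bash
cat >> h.py <<'E'
from scipy.spatial.transform import Rotation as Ro
def go(p,yaw):
    s=ctrl.get_state(); R=Ro.from_quat(s['tcp_rot']); M=R.as_matrix()
    y=np.degrees(np.arctan2(M[1,0],M[0,0])); d=(yaw-y+180)%360-180
    G=Ro.from_euler('z',yaw,degrees=True)*Ro.from_euler('x',180,degrees=True)
    print('at',s['eef_pos'].round(4),'yaw',y.round(1),'t',s['time'],'lin',(M.T@(np.array(p)-s['eef_pos'])).round(4).tolist(),'rot',np.degrees((R.inv()*G).as_rotvec()).round(1).tolist())
E
python3 -c "
from h import *
go((.5147,-.1494,.14),52)"
```

```text
at [ 0.2496 -0.6269  0.2308] yaw -68.3 t 0.3 lin [-0.3456, -0.4229, 0.0912] rot [-0.1, 0.0, -120.3]
```

Request:
step_arm(
  gripper=[0,0,0,0,0,0,0,0,0,0,0,0,0,0,0,0,0,0],
  linear=[
    [-0.035,-0.042,0],
    [-0.07,-0.085,0],
    [-0.105,-0.127,0],
    [-0.14,-0.17,0],
    [-0.173,-0.212,0],
    [-0.208,-0.254,0],
    [-0.242,-0.296,0],
    [-0.277,-0.338,0],
    [-0.3,-0.37,0.02],
    [-0.32,-0.39,0.04],
    [-0.335,-0.41,0.06],
    [-0.3456,-0.4229,0.08],
    [-0.3456,-0.4229,0.0912],
    [-0.3456,-0.4229,0.0912],
    [-0.3456,-0.4229,0.0912],
    [-0.3456,-0.4229,0.0912],
    [-0.3456,-0.4229,0.0912],
    [-0.3456,-0.4229,0.0912],
  ],
  delta_rot=[
    [0,0,-8],
    [0,0,-16],
    [0,0,-24],
    [0,0,-32],
    [0,0,-40],
    [0,0,-48],
    [0,0,-56],
    [0,0,-64],
    [0,0,-72],
    [0,0,-80],
    [0,0,-88],
    [0,0,-96],
    [0,0,-104],
    [0,0,-112],
    [0,0,-120.3],
    [0,0,-120.3],
    [0,0,-120.3],
    [0,0,-120.3],
  ],
  grip_force=20,
)

```text
time: 2.55
eef_pos: [0.5148, -0.1497, 0.1402]
tcp_rot: [0.899, 0.438, 0.0, 0.0]
contact_force: [-0.3, -0.3, 0.5]
opening: 0.501
```

```bash
python3 - <<'E'
from m import *
b=shot('scene')
cv2.imwrite('pics/s1.png',cv2.resize(b['frame'][60:240,190:400,::-1],None,fx=3,fy=3))
go((.5147,-.1494,.069),52); print(ctrl.get_state()['opening'])
print(proj(b,ctrl.get_state()['eef_pos']), ((proj(b,ctrl.get_state()['eef_pos'])-[190,60])*3))
E
```

```text
at [ 0.5147 -0.1496  0.1402] yaw 52.0 t 2.6 lin [0.0002, -0.0002, 0.0712] rot [0.0, -0.0, -0.0]
0.5046954136934693
[318.49955921 138.67885048] [385.49867764 236.03655144]
```

View pics/s1.png

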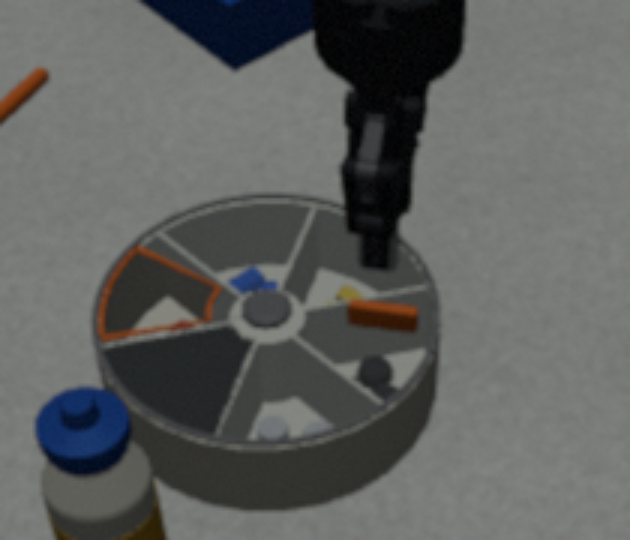

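The gripper hangs over the rib, which is at crop (383,313). Next I descend and grip it.

Request:
step_arm(
  gripper=[0,0,0,0,0,1,1,1,1,1,1],
  linear=[
    [0,0,0.018],
    [0,0,0.036],
    [0,0,0.054],
    [0,0,0.07],
    [0,0,0.07],
    [0,0,0.07],
    [0,0,0.07],
    [0,0,0.07],
    [0,0,0.07],
    [0,0,0.07],
    [0,0,0.07],
  ],
  delta_rot=[
    [0,0,0],
    [0,0,0],
    [0,0,0],
    [0,0,0],
    [0,0,0],
    [0,0,0],
    [0,0,0],
    [0,0,0],
    [0,0,0],
    [0,0,0],
    [0,0,0],
  ],
  grip_force=20,
)

```text
time: 3.98
eef_pos: [0.515, -0.1502, 0.0709]
tcp_rot: [0.899, 0.438, -0.0, 0.001]
contact_force: [-3.9, -2.9, 5.4]
opening: 0.091
```

```bash
cat > arc.py <<'E'
from h import *
# arc a0->a1 deg about C, n rows, in tool frame at start
def arc(C,a0,a1,n,r=.074):
    s=ctrl.get_state();M=Ro.from_quat(s['tcp_rot']).as_matrix()
    f=lambda a:np.array([r*np.cos(np.radians(a)),r*np.sin(np.radians(a)),0])
    al=np.linspace(a0,a1,n+1)[1:]
    print('lin',[(M.T@(f(a)-f(a0))).round(4).tolist() for a in al]); print('rot',[[0,0,round(a0-a,1)] for a in al])
E
python3 - <<'E'
from arc import *
s=ctrl.get_state();print(s['opening'],s['contact_force'],s['wrist_torque'])
arc(0,142,76,12)
E
```

```text
0.09121783945093327 [-3.87321381 -2.94761872  5.35208299] [-0.59423594  0.63031418 -0.26755407]
lin [[0.0071, 0.0003, -0.0], [0.0141, 0.0014, -0.0], [0.021, 0.003, -0.0], [0.0277, 0.0054, -0.0], [0.0342, 0.0084, -0.0], [0.0403, 0.0119, -0.0], [0.0461, 0.0161, -0.0], [0.0514, 0.0208, -0.0], [0.0563, 0.0259, -0.0], [0.0606, 0.0316, 0.0], [0.0644, 0.0376, 0.0], [0.0676, 0.0439, 0.0]]
rot [[0, 0, np.float64(5.5)], [0, 0, np.float64(11.0)], [0, 0, np.float64(16.5)], [0, 0, np.float64(22.0)], [0, 0, np.float64(27.5)], [0, 0, np.float64(33.0)], [0, 0, np.float64(38.5)], [0, 0, np.float64(44.0)], [0, 0, np.float64(49.5)], [0, 0, np.float64(55.0)], [0, 0, np.float64(60.5)], [0, 0, np.float64(66.0)]]
```

Request:
step_arm(
  gripper=[1,1,1,1,1,1,1,1,1,1,1,1,1,1],
  linear=[
    [0.0071,0.0003,0],
    [0.0141,0.0014,0],
    [0.021,0.003,0],
    [0.0277,0.0054,0],
    [0.0342,0.0084,0],
    [0.0403,0.0119,0],
    [0.0461,0.0161,0],
    [0.0514,0.0208,0],
    [0.0563,0.0259,0],
    [0.0606,0.0316,0],
    [0.0644,0.0376,0],
    [0.0676,0.0439,0],
    [0.0676,0.0439,0],
    [0.0676,0.0439,0],
  ],
  delta_rot=[
    [0,0,5.5],
    [0,0,11],
    [0,0,16.5],
    [0,0,22],
    [0,0,27.5],
    [0,0,33],
    [0,0,38.5],
    [0,0,44],
    [0,0,49.5],
    [0,0,55],
    [0,0,60.5],
    [0,0,66],
    [0,0,66],
    [0,0,66],
  ],
)

```text
time: 5.72
eef_pos: [0.5913, -0.1263, 0.071]
tcp_rot: [0.993, -0.121, 0.001, 0.003]
contact_force: [-3.8, -9.1, 4.2]
opening: 0.088
```

```bash
cat > lid.py <<'E'
from m import *
def lidangle(a):
    hub=ray(a,433.7,255.3,.071); h=cv2.cvtColor(a['frame'],cv2.COLOR_RGB2HSV); m=cv2.inRange(h,(5,150,60),(18,255,255))
    v,u=np.nonzero(m); out=[]
    for z,lo,hi in((.065,.030,.108),):
        q=np.array([ray(a,x,y,z) for x,y in zip(u,v) if 365<x<500 and 190<y<320])-hub
        r=np.hypot(q[:,0],q[:,1]); q=q[(r>lo)&(r<hi)]
        return q
def report(a):
    q=lidangle(a); an=np.degrees(np.arctan2(q[:,1],q[:,0])); r=np.hypot(q[:,0],q[:,1])
    print(len(q)); H,e=np.histogram(an%360,bins=72,range=(0,360)); print([(int(e[i]),int(H[i])) for i in range(72) if H[i]])
E
python3 - <<'E'
from lid import *
a=shot('top');report(a)
cv2.imwrite('pics/t2.png',cv2.resize(a['frame'][175:325,345:505,::-1],None,fx=4,fy=4,interpolation=2))
s=ctrl.get_state();print(s['contact_force'],s['opening'])
E
```

```text
76
[(230, 6), (235, 7), (240, 8), (245, 7), (250, 7), (255, 7), (260, 6), (265, 5), (270, 5), (275, 18)]
[ -3.60370077 -10.55241717   3.18682221] 0.08428185754612647
```

View pics/t2.png

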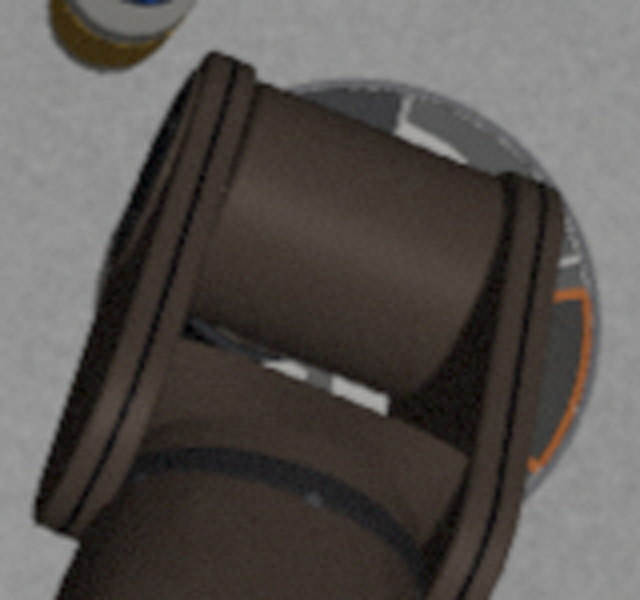

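The turned lid's opening spans roughly 231° to 278°, centred near the 255.8° target. Next I release, rise and go towards the capacitor, then check the lid with a clear view.

```bash
python3 - <<'E'
from h import *
go((.508,.2095,.13),6)
E
```

```text
at [ 0.5913 -0.1263  0.0709] yaw -13.9 t 5.775 lin [-0.1615, -0.3056, -0.061] rot [0.3, -0.1, -19.9]
```

Request:
step_arm(
  gripper=[0,0,0,0,0,0,0,0,0,0,0,0,0,0,0],
  linear=[
    [0,0,0],
    [0,0,0],
    [0,0,0],
    [0,0,-0.03],
    [0,0,-0.061],
    [-0.02,-0.038,-0.061],
    [-0.04,-0.076,-0.061],
    [-0.06,-0.114,-0.061],
    [-0.08,-0.152,-0.061],
    [-0.1,-0.19,-0.061],
    [-0.12,-0.228,-0.061],
    [-0.14,-0.266,-0.061],
    [-0.1615,-0.3056,-0.061],
    [-0.1615,-0.3056,-0.061],
    [-0.1615,-0.3056,-0.061],
  ],
  delta_rot=[
    [0,0,0],
    [0,0,0],
    [0,0,0],
    [0,0,0],
    [0,0,0],
    [0,0,-2],
    [0,0,-5],
    [0,0,-8],
    [0,0,-11],
    [0,0,-14],
    [0,0,-17],
    [0,0,-19.9],
    [0,0,-19.9],
    [0,0,-19.9],
    [0,0,-19.9],
  ],
)

```text
time: 7.65
eef_pos: [0.5081, 0.2122, 0.131]
tcp_rot: [0.999, 0.052, -0.0, 0.0]
contact_force: [0.8, -0.0, 0.2]
opening: 0.501
```

```bash
python3 - <<'E'
from lid import *
a=shot('top');b=shot('scene')
report(a)
A=cv2.resize(a['frame'][175:325,345:505,::-1],(640,600),interpolation=2)[:,:]
B=cv2.resize(b['frame'][230:400,340:510,::-1],(400,400),interpolation=2)
A=cv2.resize(A,(400,375)); I=np.zeros((400,800,3),np.uint8); I[:375,:400]=A; I[:,400:]=B
cv2.imwrite('pics/t3.png',I)
s=ctrl.get_state()
print((proj(b,s['eef_pos'])-[340,230])*400/170+[400,0],s['opening'])
go((.508,.2095,.008),6)
E
```

```text
205
[(65, 2), (70, 71), (75, 19), (230, 24), (235, 9), (240, 9), (245, 8), (250, 8), (255, 9), (260, 8), (265, 7), (270, 5), (275, 26)]
[655.03304935 175.57790925] 0.4999918022236817
at [0.5085 0.2114 0.131 ] yaw 5.8 t 7.75 lin [-0.0006, 0.0018, 0.123] rot [0.0, 0.0, -0.2]
```

View pics/t3.png

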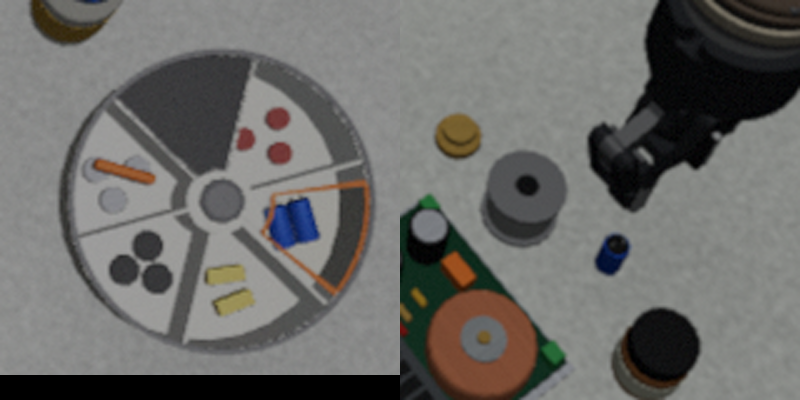

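The opening now lies over the blue stock, about 1.5° clockwise of centre. The capacitor stands under the gripper, so I descend onto it.

Request:
step_arm(
  gripper=[0,0,0,0,0,0,0,1,1,1,1,1,1],
  linear=[
    [-0.0006,0.0018,0.03],
    [-0.0006,0.0018,0.06],
    [-0.0006,0.0018,0.085],
    [-0.0006,0.0018,0.105],
    [-0.0006,0.0018,0.118],
    [-0.0006,0.0018,0.125],
    [-0.0006,0.0018,0.125],
    [-0.0006,0.0018,0.125],
    [-0.0006,0.0018,0.125],
    [-0.0006,0.0018,0.125],
    [-0.0006,0.0018,0.125],
    [-0.0006,0.0018,0.125],
    [-0.0006,0.0018,0.125],
  ],
  delta_rot=[
    [0,0,0],
    [0,0,0],
    [0,0,0],
    [0,0,0],
    [0,0,0],
    [0,0,0],
    [0,0,0],
    [0,0,0],
    [0,0,0],
    [0,0,0],
    [0,0,0],
    [0,0,0],
    [0,0,0],
  ],
  grip_force=25,
)

```text
time: 9.38
eef_pos: [0.5086, 0.2106, 0.0071]
tcp_rot: [0.999, 0.052, 0.001, -0.0]
contact_force: [0.3, 0.5, 4.9]
opening: 0.201
```

```bash
python3 - <<'E'
from lid import *
s=ctrl.get_state();print(s['opening']*85,s['contact_force'])
# opening aim: world angle 254.5 r .070 ; yaw of jaws radial 74.5
C=np.array([.573,-.195]);an=np.radians(254.5);p=C+.070*np.array([np.cos(an),np.sin(an)]);print(p)
go((*p,.006+.13),74.5)
a=shot('top')
q=ray(a,461.1,264.1,.018)-ray(a,433.7,255.3,.071);print('blue stock r,ang',np.hypot(*q[:2]),np.degrees(np.arctan2(q[1],q[0])))
E
```

```text
17.116011681831072 [0.26535462 0.49472084 4.90400127]
[ 0.55429331 -0.26245413]
at [0.5086 0.2106 0.0071] yaw 5.9 t 9.375 lin [-0.003, 0.4752, -0.129] rot [0.0, -0.1, -68.6]
blue stock r,ang 0.06703971023369297 -102.52971167958445
```

Request:
step_arm(
  gripper=[1,1,1,1,1,1,1,1,1,1,1,1,1,1,1,1,1,1],
  linear=[
    [0,0,-0.02],
    [0,0,-0.05],
    [0,0,-0.09],
    [0,0,-0.129],
    [0,0.04,-0.129],
    [0,0.08,-0.129],
    [0,0.12,-0.129],
    [0,0.16,-0.129],
    [0,0.2,-0.129],
    [0,0.24,-0.129],
    [0,0.28,-0.129],
    [0,0.32,-0.129],
    [0,0.36,-0.129],
    [-0.001,0.4,-0.129],
    [-0.002,0.44,-0.129],
    [-0.003,0.4752,-0.129],
    [-0.003,0.4752,-0.129],
    [-0.003,0.4752,-0.129],
  ],
  delta_rot=[
    [0,0,0],
    [0,0,0],
    [0,0,0],
    [0,0,0],
    [0,0,-6],
    [0,0,-12],
    [0,0,-18],
    [0,0,-24],
    [0,0,-30],
    [0,0,-36],
    [0,0,-42],
    [0,0,-48],
    [0,0,-54],
    [0,0,-60],
    [0,0,-65],
    [0,0,-68.6],
    [0,0,-68.6],
    [0,0,-68.6],
  ],
)

```text
time: 11.68
eef_pos: [0.5531, -0.2618, 0.1342]
tcp_rot: [0.796, 0.605, -0.0, -0.001]
contact_force: [-0.8, 0.0, -0.7]
opening: 0.201
```

```bash
python3 - <<'E'
from lid import *
b=shot('scene');s=ctrl.get_state();print(s['opening']*85)
cv2.imwrite('pics/s4.png',cv2.resize(b['frame'][60:240,190:400,::-1],None,fx=3.5,fy=3.3))
f=lambda p:((proj(b,p)-[190,60])*[3.5,3.3]).round()
print('tcp',f(s['eef_pos']),'aim on lid',f([.5543,-.2625,.065]))
go((.5543,-.2625,.04),74.5)
E
```

```text
17.084366831722043
tcp [285. 167.] aim on lid [291. 261.]
at [ 0.5532 -0.2614  0.1344] yaw 74.5 t 11.725 lin [-0.0009, 0.0015, 0.0944] rot [-0.1, -0.1, 0.0]
```

View pics/s4.png

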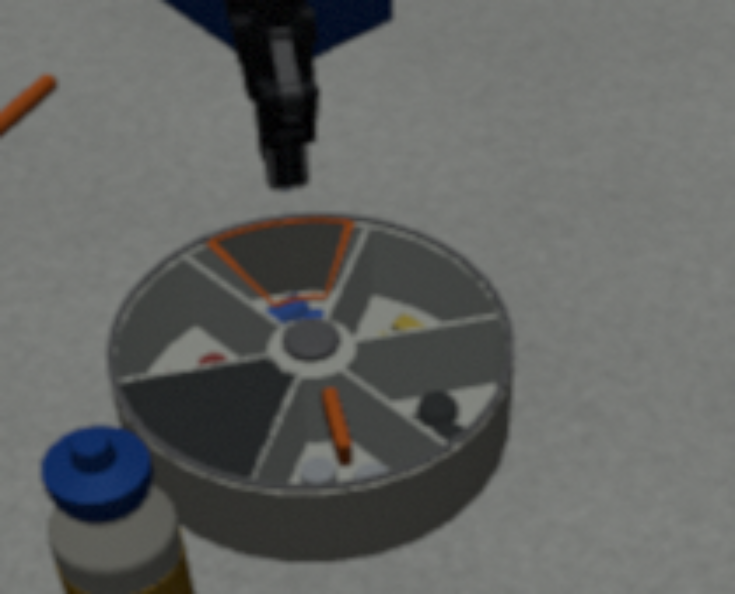

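The aim point (291,261) matches the middle of the opening (about (289,260)). Next I lower the capacitor.

Request:
step_arm(
  gripper=[1,1,1,1,1,1,1,1],
  linear=[
    [-0.0009,0.0015,0.02],
    [-0.0009,0.0015,0.04],
    [-0.0009,0.0015,0.055],
    [-0.0009,0.0015,0.067],
    [-0.0009,0.0015,0.078],
    [-0.0009,0.0015,0.088],
    [-0.0009,0.0015,0.096],
    [-0.0009,0.0015,0.096],
  ],
  delta_rot=[
    [0,0,0],
    [0,0,0],
    [0,0,0],
    [0,0,0],
    [0,0,0],
    [0,0,0],
    [0,0,0],
    [0,0,0],
  ],
)

```text
time: 12.72
eef_pos: [0.5545, -0.2637, 0.0384]
tcp_rot: [0.796, 0.605, -0.0, -0.001]
contact_force: [-1.0, 0.2, 0.0]
opening: 0.197
```

Request:
step_arm(
  gripper=[0.36,0.36,0.36,0.36,0.36,0.36,0.36,0.36,0.36,0.36],
  linear=[
    [0,0,0],
    [0,0,0],
    [0,0,0],
    [0,0,0],
    [0,0,-0.01],
    [0,0,-0.03],
    [0,0,-0.06],
    [0,0,-0.09],
    [0,0,-0.12],
    [0,0,-0.12],
  ],
  delta_rot=[
    [0,0,0],
    [0,0,0],
    [0,0,0],
    [0,0,0],
    [0,0,0],
    [0,0,0],
    [0,0,0],
    [0,0,0],
    [0,0,0],
    [0,0,0],
  ],
)

```text
time: 13.98
eef_pos: [0.557, -0.2653, 0.1643]
tcp_rot: [0.796, 0.605, 0.001, 0.004]
contact_force: [-0.0, -0.9, 0.5]
opening: 0.322
```

```bash
python3 - <<'E'
from lid import *
b=shot('scene');a=shot('top');s=ctrl.get_state();print(s['opening']*85)
I=np.zeros((400,800,3),np.uint8)
I[:,:400]=cv2.resize(b['frame'][110:230,210:345,::-1],(400,400),interpolation=2)
I[:,400:]=cv2.resize(a['frame'][175:325,345:505,::-1],(400,400),interpolation=2)
cv2.imwrite('pics/s5.png',I)
C=np.array([.573,-.195]);an=np.radians(74.3);p=C+.074*np.array([np.cos(an),np.sin(an)]);print(p)
go((*p,.14),-15.7)
E
```

```text
27.203079838106028
[ 0.59302443 -0.12376081]
at [ 0.5549 -0.2639  0.1597] yaw 74.5 t 14.075 lin [0.1453, -0.0007, 0.0197] rot [0.1, -0.0, 90.2]
```

View pics/s5.png

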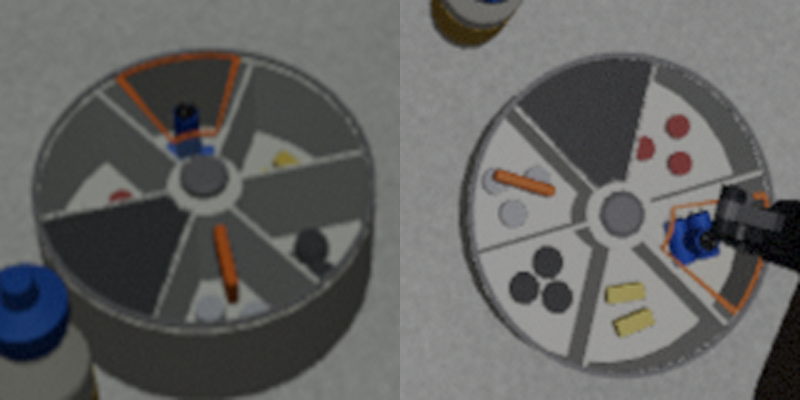

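The capacitor stands inside the blue compartment, at left crop (186,118), with its top below the lid. Now back to the rib.

```bash
python3 - <<'E'
from arc import *
go((.592,-.125,.14),-14.5)
E
```

```text
at [ 0.5549 -0.2639  0.1597] yaw 74.5 t 14.075 lin [0.1438, -0.0014, 0.0197] rot [0.1, -0.0, 89.0]
```

Request:
step_arm(
  gripper=[0,0,0,0,0,0,0,0,0,0,0,0,0,0,0,0],
  linear=[
    [0,0,0],
    [0.02,0,0],
    [0.04,0,0],
    [0.06,0,0],
    [0.08,0,0],
    [0.1,0,0],
    [0.12,0,0],
    [0.135,0,0],
    [0.1438,-0.0014,0],
    [0.1438,-0.0014,0.0197],
    [0.1438,-0.0014,0.04],
    [0.1438,-0.0014,0.06],
    [0.1438,-0.0014,0.075],
    [0.1438,-0.0014,0.089],
    [0.1438,-0.0014,0.089],
    [0.1438,-0.0014,0.089],
  ],
  delta_rot=[
    [0,0,10],
    [0,0,20],
    [0,0,30],
    [0,0,40],
    [0,0,50],
    [0,0,60],
    [0,0,70],
    [0,0,80],
    [0,0,89],
    [0,0,89],
    [0,0,89],
    [0,0,89],
    [0,0,89],
    [0,0,89],
    [0,0,89],
    [0,0,89],
  ],
)

```text
time: 16.08
eef_pos: [0.5925, -0.1252, 0.0707]
tcp_rot: [0.992, -0.126, 0.001, 0.0]
contact_force: [-0.8, 0.2, 1.1]
opening: 0.502
```

Request:
step_arm(
  gripper=[1,1,1,1,1,1],
  linear=[
    [0,0,0],
    [0,0,0],
    [0,0,0],
    [0,0,0],
    [0,0,0],
    [0,0,0],
  ],
  delta_rot=[
    [0,0,0],
    [0,0,0],
    [0,0,0],
    [0,0,0],
    [0,0,0],
    [0,0,0],
  ],
  grip_force=20,
)

```text
time: 16.82
eef_pos: [0.5922, -0.125, 0.071]
tcp_rot: [0.992, -0.126, 0.0, -0.0]
contact_force: [-2.7, 0.9, 4.7]
opening: 0.087
```

```bash
python3 - <<'E'
from arc import *
s=ctrl.get_state();print(s['opening']*85,s['contact_force'],s['eef_pos'])
C=np.array([.573,-.195]); d=s['eef_pos'][:2]-C; print(np.hypot(*d),np.degrees(np.arctan2(d[1],d[0])))
arc(0,75.5,196.5,18)
E
```

```text
7.3596753079879464 [-2.70232949  0.85285052  4.66901982] [ 0.59215551 -0.1250124   0.0709662 ]
0.07256167766988302 74.69309405263591
lin [[-0.0087, 0.0005, -0.0], [-0.0172, 0.002, -0.0], [-0.0255, 0.0045, -0.0], [-0.0335, 0.008, -0.0], [-0.041, 0.0124, -0.0], [-0.0479, 0.0176, -0.0], [-0.0542, 0.0236, -0.0], [-0.0597, 0.0303, -0.0], [-0.0644, 0.0376, -0.0], [-0.0682, 0.0454, -0.0], [-0.0711, 0.0536, -0.0], [-0.073, 0.062, -0.0], [-0.0739, 0.0707, -0.0], [-0.0738, 0.0793, -0.0], [-0.0727, 0.0879, -0.0], [-0.0705, 0.0963, -0.0], [-0.0674, 0.1044, -0.0], [-0.0634, 0.1121, -0.0]]
rot [[0, 0, np.float64(-6.7)], [0, 0, np.float64(-13.4)], [0, 0, np.float64(-20.2)], [0, 0, np.float64(-26.9)], [0, 0, np.float64(-33.6)], [0, 0, np.float64(-40.3)], [0, 0, np.float64(-47.1)], [0, 0, np.float64(-53.8)], [0, 0, np.float64(-60.5)], [0, 0, np.float64(-67.2)], [0, 0, np.float64(-73.9)], [0, 0, np.float64(-80.7)], [0, 0, np.float64(-87.4)], [0, 0, np.float64(-94.1)], [0, 0, np.float64(-100.8)], [0, 0, np.float64(-107.6)], [0, 0, np.float64(-114.3)], [0, 0, np.float64(-121.0)]]
```

Request:
step_arm(
  gripper=[1,1,1,1,1,1,1,1,1,1,1,1,1,1,1,1,1,1,1,1],
  linear=[
    [-0.0087,0.0005,0],
    [-0.0172,0.002,0],
    [-0.0255,0.0045,0],
    [-0.0335,0.008,0],
    [-0.041,0.0124,0],
    [-0.0479,0.0176,0],
    [-0.0542,0.0236,0],
    [-0.0597,0.0303,0],
    [-0.0644,0.0376,0],
    [-0.0682,0.0454,0],
    [-0.0711,0.0536,0],
    [-0.073,0.062,0],
    [-0.0739,0.0707,0],
    [-0.0738,0.0793,0],
    [-0.0727,0.0879,0],
    [-0.0705,0.0963,0],
    [-0.0674,0.1044,0],
    [-0.0634,0.1121,0],
    [-0.0634,0.1121,0],
    [-0.0634,0.1121,0],
  ],
  delta_rot=[
    [0,0,-6.7],
    [0,0,-13.4],
    [0,0,-20.2],
    [0,0,-26.9],
    [0,0,-33.6],
    [0,0,-40.3],
    [0,0,-47.1],
    [0,0,-53.8],
    [0,0,-60.5],
    [0,0,-67.2],
    [0,0,-73.9],
    [0,0,-80.7],
    [0,0,-87.4],
    [0,0,-94.1],
    [0,0,-100.8],
    [0,0,-107.6],
    [0,0,-114.3],
    [0,0,-121],
    [0,0,-121],
    [0,0,-121],
  ],
)

```text
time: 19.32
eef_pos: [0.4987, -0.2206, 0.0709]
tcp_rot: [0.597, 0.802, -0.005, -0.003]
contact_force: [-15.4, -7.7, 11.0]
opening: 0.083
```

Request:
step_arm(
  gripper=[0,0,0,0,0,0,0,0],
  linear=[
    [0,0,0],
    [0,0,0],
    [0,0,0],
    [0,0,-0.03],
    [0,0,-0.06],
    [0,0,-0.1],
    [0,0,-0.13],
    [0,0,-0.13],
  ],
  delta_rot=[
    [0,0,0],
    [0,0,0],
    [0,0,0],
    [0,0,0],
    [0,0,0],
    [0,0,0],
    [0,0,0],
    [0,0,0],
  ],
)

```text
time: 20.32
eef_pos: [0.5043, -0.2183, 0.2032]
tcp_rot: [0.598, 0.801, 0.0, 0.003]
contact_force: [0.0, 0.1, 0.1]
opening: 0.495
```

```bash
python3 - <<'E'
from h import *
go((.35,-.5,.2),106)
E
```

```text
at [ 0.5043 -0.2183  0.2032] yaw 106.5 t 20.325 lin [-0.2261, -0.2281, 0.0034] rot [0.2, 0.3, 0.5]
```

Request:
step_arm(
  gripper=[0,0,0,0,0,0,0,0,0,0],
  linear=[
    [-0.028,-0.028,0],
    [-0.056,-0.057,0],
    [-0.085,-0.085,0],
    [-0.113,-0.114,0],
    [-0.141,-0.142,0],
    [-0.17,-0.171,0],
    [-0.198,-0.2,0],
    [-0.226,-0.228,0],
    [-0.226,-0.228,0],
    [-0.226,-0.228,0],
  ],
  delta_rot=[
    [0,0,0],
    [0,0,0],
    [0,0,0],
    [0,0,0],
    [0,0,0],
    [0,0,0],
    [0,0,0],
    [0,0,0],
    [0,0,0],
    [0,0,0],
  ],
)

```text
time: 21.58
eef_pos: [0.3768, -0.4812, 0.1966]
tcp_rot: [0.621, 0.784, -0.02, -0.009]
contact_force: [0.1, -0.1, 0.5]
opening: 0.504
```

```bash
python3 - <<'E'
from lid import *
a=shot('top');report(a)
q=lidangle(a);an=np.degrees(np.arctan2(q[:,1],q[:,0]));r=np.hypot(q[:,0],q[:,1])
for lo in(.045,.055,.065,.075,.085): 
  m=(r>=lo)&(r<lo+.01)&(abs(an)<90); x=an[m]; print(lo,x[x<15].mean(),x[x>15].mean(),(x[x<15].mean()+x[x>15].mean())/2)
cv2.imwrite('pics/t6.png',cv2.resize(a['frame'][135:325,345:505,::-1],None,fx=3.1,fy=3.1,interpolation=2))
E
```

```text
348
[(0, 14), (5, 10), (10, 12), (15, 13), (20, 9), (25, 13), (30, 12), (35, 79), (40, 1), (190, 1), (195, 64), (200, 38), (350, 71), (355, 11)]
0.045 -6.689383020014764 37.87164145635002 15.591129218167627
0.055 -6.955214152279385 38.28067705930802 15.662731453514317
0.065 -6.482106967710242 38.40412319399129 15.961008113140524
0.075 -6.807224462595197 38.389266624218095 15.791021080811449
0.085 -6.798037944767042 38.784959074065526 15.993460564649242
```

View pics/t6.png

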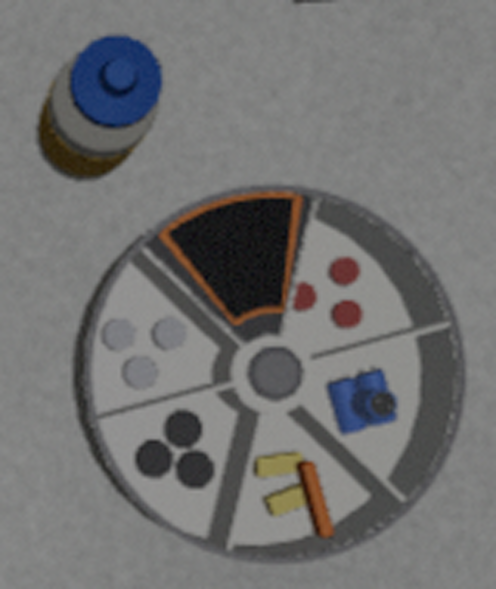

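The opening is centred at 15.8°, which equals the box yaw of 15.8°. The capacitor is in the blue compartment, at crop (380,402). I compare the untouched things with the first picture, then hand in.

```bash
python3 - <<'E'
from h import *
a=shot('top')['frame'].astype(int);o=cv2.imread('pics/top0.png')[:,:,::-1].astype(int)
d=abs(a-o).max(2)>50
for n,(x0,y0,x1,y1) in dict(jar=(155,258,192,290),spool=(225,250,262,288),foot=(268,254,292,276),bottle=(352,140,402,197),amp=(165,165,265,250)).items(): print(n,d[y0:y1,x0:x1].sum())
print(ctrl.get_state()['time'],ctrl.sign_off())
E
```

```text
jar 0
spool 0
foot 0
bottle 0
amp 0
the job is handed in; nothing more can be done
21.675 None
```

The capacitor is in the blue compartment, the box is closed, and I handed the job in at 21.7 s of the 72 s allowed.

- **Lid over blue:** I gripped the lid's rib and turned the opening over the blue compartment. It sat about 1.5° off centre there, which I left.
- **Capacitor:** I picked it up and lowered it through the opening, releasing it with its base about 31 mm above the bench. The pictures after release and at the end show it standing upright on the fixed blue stock. I estimate its pins clear the lid by about 3 mm.
- **Closing:** I turned the lid by the rib to the black sector. The last picture puts the opening at 15.8°, and the box yaw also measured 15.8°.
- **Other things:** The jar, spool, foot, bottle and amplifier show no pixel change between the first and last top views.
- **Forces:** The highest reading at the end of a move was about 20 N, while I held the rib at the end of the closing turn. I did not read forces in between.
- **Disagreement:** The two cameras differed by about 3–6 mm on positions, so I used points between their readings.

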